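Sort the bar tools back into their places on the verandah trolley

TASK

Put away the handful of bar things left scattered on the drinks trolley: lay the corkscrew and the bottle opener flat, next to each other, on the floor of the dark wooden tray, stand both bottle stoppers on their caps in the round steel dish, and stand the jigger, wide cup down, on the square rubber bar mat. Leave the two smoky glasses among them standing where they are.

Things in the scene. Friction and masses are not known exactly. Their poses are not given: they have to be found in the camera images.
- jigger: double-cone steel jigger standing on its wide cup, mouth down, 85 mm tall, about 120 g. Origin: centre of the underside, z up. Wide cup at the bottom 47 mm across, waist 22 mm across at 48 mm height, narrow cup on top 39 mm across (nearly straight-sided from 67 to 85 mm height: grip it there).
- corkscrew: folded waiter's corkscrew lying flat, dark wood handle with steel ends, steel lever and worm folded alongside; 114 mm long (x), 27 mm wide (y), 14 mm thick (z), about 90 g. Origin: centre of the underside. Grip across the 27 mm width at the origin.
- bottle_opener: bottle opener lying flat: dark wooden handle and a flat steel open loop; 120 mm long along x. Handle 24 mm wide (y), 16 mm thick, from x = -66 to +8 mm, steel collar to +15 mm, steel loop (6 mm thick, up to 38 mm wide) to +54 mm; about 75 g. Origin: on the underside, on the long axis. It balances about 8 mm behind the origin (x = -8 mm): grip across the handle there.
- stopper_a: bottle stopper standing upside down on its cap: polished steel cap 34 mm across and 14 mm thick at the bottom, black rubber-covered plug 22 mm across rising from it to 52 mm height; about 60 g. Origin: centre of the underside, z up. Grip the plug. Alike with stopper_b.
- stopper_b: bottle stopper, same as stopper_a.
- tool_tray: dark wooden open tray, fixed, home of the corkscrew and the bottle opener. Origin: centre of the underside. Outside 156 mm (x) by 172 mm (y, the longer side) by 22 mm high; walls and floor 6 mm thick, so inside 144 by 160 mm with the floor 6 mm above the origin. The tools lie well along its y, 30 mm either side of the middle.
- stopper_dish: round steel dish, fixed, home of both stoppers: 132 mm across the rim, 20 mm high, flat floor 4 mm above the origin and about 119 mm across, wall 2.5 mm. Origin: centre of the underside. There is room for the two stoppers 54 mm apart.
- bar_mat: square black rubber bar mat with round nubs, fixed, home of the jigger: 134 by 134 mm, top of the nubs 10 mm above the origin. Origin: centre of the underside.
- glass_a: smoky grey stemless glass, a bystander beyond the trays: 98 mm tall, 80 mm across at its widest. Origin: centre of the underside.
- glass_b: smoky grey stemless glass, a bystander beyond the trays, same as glass_a.
There are look-alikes about, which are no part of the job. What is shaped like the stopper_a but pink or purple is not meant.

How it is judged (in metres and radians):
At the end, for the whole second after the job is handed in: Corkscrew and opener lie flat on the tray's floor (4 mm, 0.08 rad); both stoppers stand on their caps on the dish's floor, the jigger stands wide cup down on the mat (0.1 rad; its axis within 50 mm of the middle along each side); all at rest; both listed glasses upright within 30 mm of their start (x of corkscrew in the frame of tool_tray between -0.06 and 0.06 m and y of corkscrew in the frame of tool_tray between -0.068 and 0.068 m and z of each of corkscrew, bottle_opener in the frame of tool_tray below 0.01 m and angle between each of corkscrew, bottle_opener's own z axis and vertical below 0.08 rad and x of bottle_opener in the frame of tool_tray between -0.06 and 0.06 m and y of bottle_opener in the frame of tool_tray between -0.068 and 0.068 m and horizontal distance between each of stopper_a, stopper_b and stopper_dish below 0.047 m and z of each of stopper_a, stopper_b in the frame of stopper_dish below 0.008 m and angle between each of stopper_a, stopper_b, jigger, glass_a, glass_b's own z axis and vertical below 0.1 rad and x of jigger in the frame of bar_mat between -0.05 and 0.05 m and y of jigger in the frame of bar_mat between -0.05 and 0.05 m and z of jigger in the frame of bar_mat between 0.006 and 0.014 m and linear speed of each of corkscrew, bottle_opener, stopper_a, stopper_b, jigger below 0.01 m/s and distance of each of glass_a, glass_b from where it was at the start of the episode below 0.03 m); the robot touches nothing.
It fails at once if a smoky glass is knocked over (angle between any of glass_a, glass_b's own z axis and vertical above 0.35 rad).
It fails at once if a smoky glass is pushed out of its place (distance of any of glass_a, glass_b from where it was at the start of the episode above 0.03 m).
It also fails if it takes over 128 s, if anything falls off the work surface, if the arm or the gripper's body presses on something with over 40 N, if the wrist force passes 120 N, or if a joint passes its speed limit or range.

ROBOT

A 6-joint arm with a two-finger parallel gripper is mounted at the origin on the work surface. World frame = base frame: x ahead of the robot, y to its left, z up, the work surface at z = 0. Lengths are in mm, angles in rad, forces in N, time in s.
With the tool pointing down it reaches from about 275 to 725 mm from the base axis. Payload 15.9 kg.
Tool frame: the origin (TCP) lies at the very end of the fingers, on their centre line; the grasp point (between the pads) lies 19 mm behind it; z points along the fingers, y is the line along which they close (so a half turn about z gives the same grasp; the last joint's range is limited). The gripper opens to 85 mm and grips with 20 to 120 N. Pads are 22 mm wide; open, the fingers measure 114 mm over their backs; the gripper's body (76 mm by 85 mm) begins 54 mm behind the grasp point. The pads swing forward as they close: fully open they stand 13 mm farther back than shut.
Start: joints at [1.273, 0.213, -0.034, 1.323, 0, 1.571], TCP at [146.703, 477.979, 210.706] pointing down, gripper open.
Joint ranges: [-2.98, 2.98], [-0.74, 1.72], [-1.14, 1.35], [-2.1, 2.04], [-1.57, 1.44], [-3.14, 3.14]. Speed limits (rad/s): [1.89, 1.89, 2.39, 2.57, 3.14, 3.14].

INTERFACE

Orientations are given as a unit quaternion [w, x, y, z].
In Python, from workcell import movep, line_to, movej, gripper_open, gripper_close, dwell, inverse_kinematics, read_state, get_image, Unreachable, sign_off gives the robot as it stands. Calls block until the motion is done:
- movep(position, orientation): joint-space move of the TCP to a pose.
- line_to(position, frame=None, v=150): straight line of the TCP; frame=None keeps the orientation; v is the mean speed in mm/s.
- movej(angles): joint-space move.
- gripper_open() and gripper_close(squeeze=None): open the fingers fully, or close them until they stop; squeeze is the grip in N (None keeps the last).
- dwell(seconds).
- inverse_kinematics(position, orientation): joint angles nearest the present ones, or None.
- read_state(): the state.
- get_image(name): name is "side" or "top" or "wrist"; returns a dict with "img" (400x640x3 uint8, red, green, blue), "K" (3x3 intrinsics, pixels), "origin" and "orientation" of the camera in the world. Camera axes: x right, y down, z forward; pixel columns grow to the right and rows downward; lengths in mm; the calibration is good to about 2 mm. The wrist camera is an equidistant fisheye: a pixel r from the principal point sees the ray r / f radians off the axis. A picture is of the moment at which its call begins. There is no depth.
A pose or a line that the arm cannot do raises Unreachable and nothing moves.
- sign_off(): hands the job in; it is judged then, once.
The state is a dict: "t": time; "q": joint angles; "dq": joint speeds; "effort": joint torques, N m; "position": TCP position; "tcp_rot": TCP orientation; "wrist_force": force on the tool from outside, world axes, zero at the start; "moment": the same for the moment, N m; "grip_width": finger opening in mm; "grasp_force": force on a finger pad.
Only numpy, scipy, OpenCV 4.12 (cv2) and the standard library are available. Lean on these libraries where they do the work, as an engineer would, in place of code of your own. Each camera call takes 0.05 s, during which the arm holds its last target. There are 200 camera calls.

## Working session

There is one attempt and no reset: what is moved stays moved. The work goes in short steps, each a Python script; the robot and the scene stay as the last script left them, time stands still between calls to the robot, and variables do not carry over. Pictures are saved under pics/ and viewed, at most 14 in all, crops included, and the job is handed in when it is done.

```bash
mkdir -p pics; ls; python3 - <<'E'
from workcell import *
import cv2
for n in ["top","side"]:
    d=get_image(n); cv2.imwrite(f"pics/{n}0.png",d["img"][:,:,::-1]); print(n,d["K"],d["origin"],d["orientation"])
s=read_state(); print(s["t"],s["tcp_rot"],s["position"],s["grip_width"])
E
```

```text
pics
top [[380.31121976   0.         319.56930471]
 [  0.         380.31121976 201.72761489]
 [  0.           0.           1.        ]] [462.58826605  20.35377303 875.24117149] [ 0.0346425  -0.70441866  0.70809344 -0.03461112]
side [[388.92907895   0.         322.83585602]
 [  0.         388.92907895 198.85811986]
 [  0.           0.           1.        ]] [529.75521431 651.42425118 688.47915097] [ 0.01022843 -0.03616313  0.9259637  -0.37573771]
0.1 [-8.41220822e-05  1.48366881e-01  9.88932265e-01 -4.85583912e-04] [146.6122108  477.68235692 210.26751524] 85.3356084126484
```

View pics/top0.png

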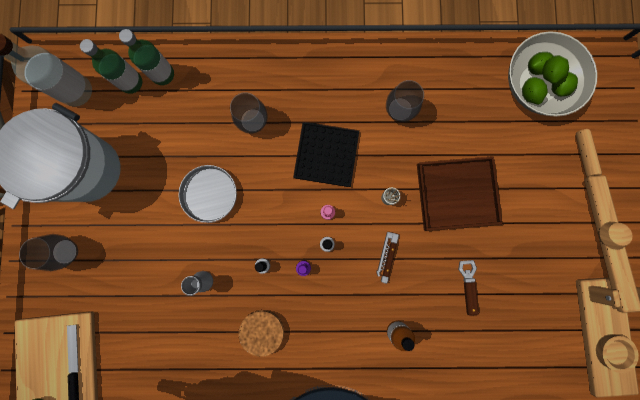

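View pics/side0.png

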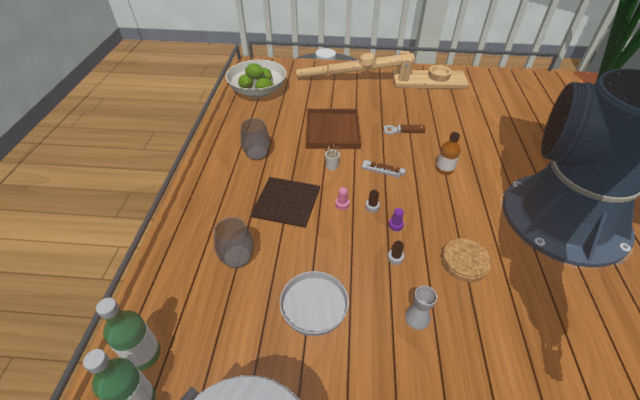

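Candidates, in top view pixels:
- **Stoppers:** black plugs at (327,244) and (262,266). The pink (328,212) and purple (303,268) ones are look-alikes.
- **Jigger:** the double cone at (197,284), not the pick holder at (391,197).
- **Corkscrew:** (388,258).
- **Opener:** (469,287).
- **Homes:** tray (459,194), dish (208,194), mat (327,155).
- **Glasses:** (249,113) and (405,102).

Next I'll check the choice in a close crop and measure.

```bash
cat > h.py <<'E'
import numpy as np, cv2
from scipy.spatial.transform import Rotation as R
from workcell import *
def rot(q): return R.from_quat([q[1],q[2],q[3],q[0]]).as_matrix()
def cast(d,uv,z):
    uv=np.atleast_2d(np.array(uv,float)); r=np.c_[uv,np.ones(len(uv))]@np.linalg.inv(d["K"]).T@rot(d["orientation"]).T
    o=np.array(d["origin"]); return o+r*((z-o[2])/r[:,2])[:,None]
def proj(d,p):
    c=(np.atleast_2d(p)-d["origin"])@rot(d["orientation"]); c=c@np.array(d["K"]).T; return c[:,:2]/c[:,2:]
E
python3 - <<'E'
from h import *
import pickle
D={n:get_image(n) for n in["top","side"]}; pickle.dump(D,open("d0.pkl","wb"))
t,s=D["top"],D["side"]
a=cv2.resize(t["img"][220:320,180:490,::-1],None,fx=2.58,fy=2.58,interpolation=cv2.INTER_CUBIC)
b=cv2.resize(s["img"][115:335,270:480,::-1],None,fx=1.5,fy=1.5,interpolation=cv2.INTER_CUBIC)
out=np.zeros((a.shape[0]+b.shape[0],800,3),np.uint8); out[:a.shape[0],:a.shape[1]]=a; out[a.shape[0]:,:b.shape[1]]=b
c=cv2.resize(t["img"][120:240,400:520,::-1],None,fx=2.7,fy=2.7,interpolation=cv2.INTER_CUBIC)
out[a.shape[0]:a.shape[0]+c.shape[0],400:400+c.shape[1]]=c
cv2.imwrite("pics/crop1.png",out); print(out.shape)
print(proj(t,[147,478,210]),proj(s,[147,478,210]))
for n,p,z in[("stA",(327,244),52),("stB",(262,266),52),("jig",(190,286),85),("cork",(388,258),14),("open",(469,287),10),("tray",(459,194),22),("dish",(208,194),20),("mat",(327,155),10),("gA",(249,113),98)]: print(n,cast(t,p,z).round())
E
```

```text
(588, 800, 3)
[[ 44.88706957 431.64506052]] [[663.39422966 401.08178976]]
stA [[452.   5.  52.]]
stB [[406. 144.  52.]]
jig [[369. 286.  85.]]
cork [[ 420. -133.   14.]]
open [[ 354. -313.   10.]]
tray [[ 562. -295.   22.]]
dish [[566. 273.  20.]]
mat [[656.   2.  10.]]
gA [[727. 168.  98.]]
```

View pics/crop1.png

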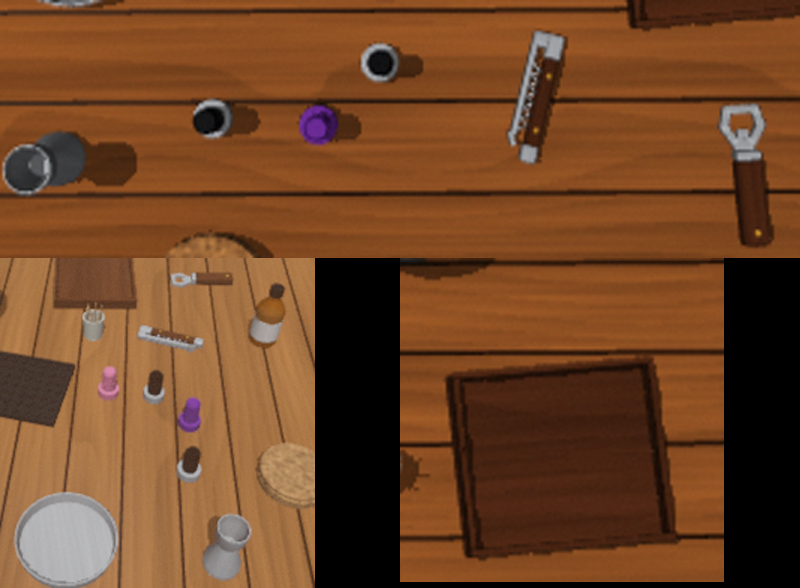

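The crop confirms two steel-capped black stoppers, and the steel jigger lies well away from the pick holder. Now I'll measure with masks.

```bash
cat > meas.py <<'E'
from h import *
import pickle
D=pickle.load(open("d0.pkl","rb")); t=D["top"]; im=t["img"]; hsv=cv2.cvtColor(im,cv2.COLOR_RGB2HSV); H,S,V=cv2.split(hsv)
def blob(mask,roi):
    x0,y0,x1,y1=roi; m=np.zeros(mask.shape,np.uint8); m[y0:y1,x0:x1]=mask[y0:y1,x0:x1]
    m=cv2.morphologyEx(m,cv2.MORPH_CLOSE,np.ones((3,3),np.uint8))
    cs,_=cv2.findContours(m,cv2.RETR_EXTERNAL,cv2.CHAIN_APPROX_NONE); return max(cs,key=cv2.contourArea)[:,0,:].astype(np.float32)
def rect(c,z):
    P=cast(t,c,z)[:,:2].astype(np.float32); (cx,cy),(w,h),a=cv2.minAreaRect(P); 
    if w<h: a+=90; w,h=h,w
    return (cx,cy),(w,h),a   # a: direction of long axis, deg
def circ(c,z):
    P=cast(t,c,z)[:,:2].astype(np.float32); return cv2.minEnclosingCircle(P)
steel=((S<80)&(V>75)).astype(np.uint8); black=((V<45)).astype(np.uint8)
if __name__=="__main__":
    f=np.round
    print("mat",rect(blob(((S<90)&(V<70)).astype(np.uint8),(285,115,370,195)),10))
    print("dish",circ(blob(steel,(170,155,245,230)),20))
    dw=((V<95)).astype(np.uint8)
    print("tray",rect(blob(dw,(412,150,508,236)),20))
    for n,r in[("stA",(315,232,340,256)),("stB",(250,255,274,278))]:
        print(n,circ(blob(black,r),45),"outer14",circ(blob(((S<80)).astype(np.uint8),r),14))
    print("jig ring",circ(blob(((S<80)&(V>110)).astype(np.uint8),(178,270,205,298)),85))
    dark=((V<110)|(S<110)).astype(np.uint8)
    print("cork all",rect(blob(dark,(372,228,404,288)),10))
    print("open all",rect(blob(dark,(455,255,485,320)),10))
    print("open steel",rect(blob(steel,(455,255,485,320)),6))
    for n,p in[("pink",(328,212)),("purple",(303,268))]: print(n,cast(t,p,45).round())
    print("coaster/picks/bottle",cast(t,[(261,333),(391,197),(402,338)],20).round())
    v=im.copy()
    for m,r in[(dark,(372,228,404,288)),(dark,(455,255,485,320)),(dw,(412,150,508,236)),(black,(315,232,340,256)),(black,(250,255,274,278))]:
        cv2.polylines(v,[blob(m,r).astype(np.int32)],True,(0,255,0),1)
    cv2.imwrite("pics/m1.png",cv2.resize(v[140:325,240:510,::-1],None,fx=2.9,fy=2.9,interpolation=cv2.INTER_NEAREST))
E
python3 meas.py
```

```text
mat ((659.535888671875, 4.160484313964844), (134.78872680664062, 132.41744995117188), 170.32282257080078)
dish ((567.2279052734375, 274.68408203125), 65.95632934570312)
tray ((566.864990234375, -298.134521484375), (221.08973693847656, 175.66946411132812), 89.69879913330078)
stA ((451.4925537109375, 4.1551432609558105), 10.233869552612305) outer14 ((451.6726379394531, 4.819705486297607), 16.634233474731445)
stB ((404.6358947753906, 148.39840698242188), 12.245499610900879) outer14 ((404.5794982910156, 149.9715118408203), 16.892547607421875)
jig ring ((367.60418701171875, 284.79718017578125), 18.59888458251953)
cork all ((422.38427734375, -134.57455444335938), (112.8752212524414, 61.52269744873047), 149.63714218139648)
open all ((357.46435546875, -314.52545166015625), (128.8732452392578, 65.30687713623047), 177.70785522460938)
open steel ((389.32745361328125, -312.9568176269531), (48.99368667602539, 38.626014709472656), 179.70394134521484)
pink [[522.   2.  45.]]
purple [[401.  57.  45.]]
coaster/picks/bottle [[ 259.  150.   20.]
 [ 557. -141.   20.]
 [ 247. -158.   20.]]
```

View pics/m1.png

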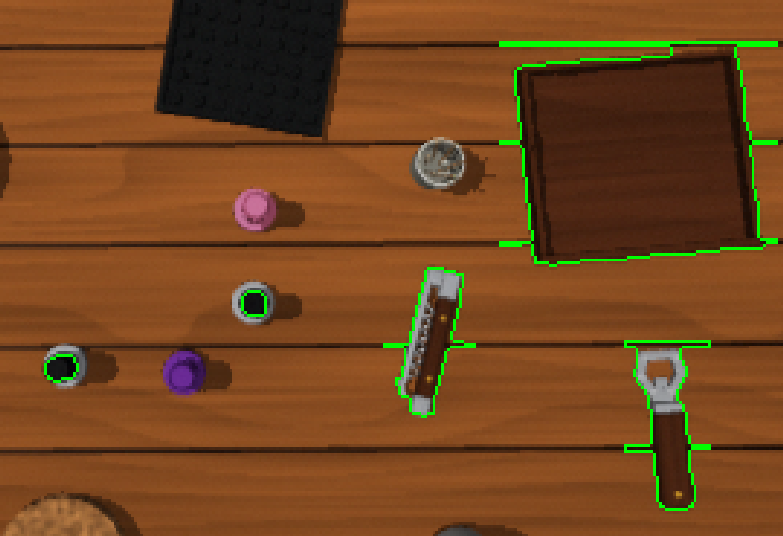

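The contours fit the things but leak along the dark plank seams. A morphological opening removes those.

```bash
python3 - <<'E'
from meas import *
op=lambda m,k:cv2.morphologyEx(m,cv2.MORPH_OPEN,np.ones((k,k),np.uint8))
dark=((V<110)|(S<110)).astype(np.uint8); dw=(V<95).astype(np.uint8)
print("tray",rect(blob(op(dw,7),(405,145,515,240)),20))
for k in(4,5):
  print("cork",rect(blob(op(dark,k),(372,228,404,288)),10)); print("open",rect(blob(op(dark,k),(455,250,485,320)),10))
h=((V<110)&(S>110)).astype(np.uint8)
c=blob(op(h,5),(455,280,485,320)); print("handle",rect(c,14)); 
c=blob(op(((V<110)&(S>110)).astype(np.uint8),3),(372,228,404,288)); print("corkhandle",rect(c,12))
# holder
print(inverse_kinematics([560,-300,40],[0,0,1,0]))
E
```

```text
tray ((563.6864013671875, -295.96356201171875), (180.16004943847656, 157.95008850097656), 94.16029787063599)
cork ((419.5556335449219, -134.5651092529297), (114.27481079101562, 32.74179458618164), 164.68896484375)
open ((354.51824951171875, -314.6952819824219), (127.97224426269531, 38.96015167236328), 1.6243259906768799)
cork ((421.7982177734375, -132.36239624023438), (114.32252502441406, 32.75284957885742), 164.7061309814453)
open ((343.8808288574219, -315.7373352050781), (97.14772033691406, 30.230449676513672), 4.234032154083252)
handle ((330.3409729003906, -315.22662353515625), (68.44416809082031, 30.090682983398438), 4.234029293060303)
corkhandle ((416.1373291015625, -137.46212768554688), (75.55024719238281, 18.628389358520508), 164.1206283569336)
[-0.49180918  0.5672821   0.04801865  1.05153288  0.         -0.49180918]
```

```bash
cat >> h.py <<'E'
def ori(phi):
    a=np.radians(phi); y=np.array([np.cos(a),np.sin(a),0]); z=np.array([0,0,-1.]); m=np.c_[np.cross(y,z),y,z]
    q=R.from_matrix(m).as_quat(); return [q[3],q[0],q[1],q[2]]
def info(s=""):
    r=read_state(); print(s,"t%.1f"%r["t"],np.round(r["position"],1),"w%.1f F%.0f"%(r["grip_width"],r["grasp_force"]),"wf",np.round(r["wrist_force"],1))
def pick(x,y,z,phi,sq,up):
    movep([x,y,up],ori(phi)); line_to([x,y,z],v=120); info("at"); gripper_close(sq); info("closed"); line_to([x,y,up],v=150); info("lifted")
def place(x,y,z,phi,up):
    movep([x,y,up],ori(phi)); line_to([x,y,z],v=80); dwell(.2); info("down"); gripper_open(); line_to([x,y,up],v=150); info("off")
def snap(n,f):
    d=get_image(n); cv2.imwrite(f"pics/{f}.png",d["img"][:,:,::-1]); return d
E
python3 - <<'E'
from h import *
gripper_open()
pick(368,285,57,90,35,170)
place(657.5,3.5,69,90,170)
pick(451.6,4.5,22,90,40,130)
snap("side","s1")
E
```

```text
at t2.6 [368.3 285.4  57.6] w85.4 F0 wf [-0.2 -0.4  0.8]
closed t3.2 [368.4 285.3  57.5] w35.2 F34 wf [-0.8  0.6  5.2]
lifted t4.1 [367.6 284.7 169.1] w35.0 F35 wf [ 0.6  0.6 -0.6]
down t7.2 [657.7   3.5  69.3] w34.7 F35 wf [ 0.6  0.5 -1.3]
off t8.6 [657.1   3.5 169. ] w85.7 F0 wf [ 0.4 -0.  -0.8]
at t10.5 [452.1   4.5  22.5] w85.3 F0 wf [ 0.4 -0.3  0.1]
closed t11.1 [451.9   4.6  22.3] w19.1 F39 wf [-1.1  0.8  5. ]
lifted t12.0 [451.1   4.5 129.1] w18.8 F39 wf [-1.   0.6 -0.8]
```

View pics/s1.png

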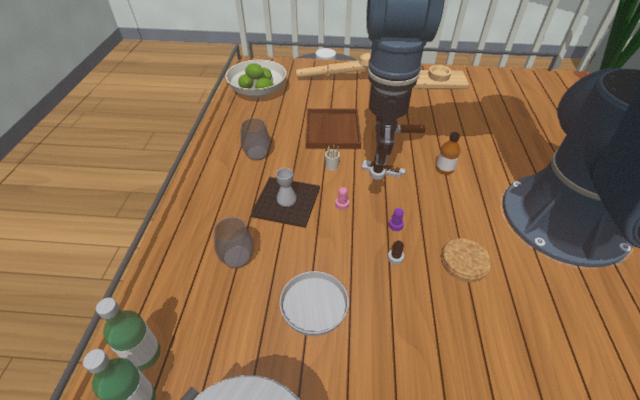

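The jigger stands on the mat at (286,188), and stopper A is held with its cap visible at (377,172). Next I'll place it, do the second stopper, then pick the corkscrew.

```bash
python3 - <<'E'
from h import *
place(594,274,27,90,130)
pick(404.6,150,22,90,40,130)
place(540,274,27,90,130)
pick(420.5,-134,3,74.7,50,100)
snap("side","s2")
E
```

```text
down t14.8 [594.2 274.1  27.3] w18.8 F39 wf [ 0.9 -0.3 -0. ]
off t16.3 [593.6 273.8 129. ] w85.2 F0 wf [-0.1  0.4 -0.1]
at t18.3 [405.1 150.2  22.5] w85.5 F0 wf [ 0.1  0.6 -0. ]
closed t18.9 [404.9 150.1  22.2] w19.0 F39 wf [-0.9  0.7  6. ]
lifted t19.8 [404.1 149.8 129.2] w18.6 F39 wf [ 0.   1.2 -1.1]
down t22.2 [540.1 274.1  27.3] w18.7 F39 wf [-0.5  0.2 -0.5]
off t23.7 [539.6 273.8 129.1] w85.4 F0 wf [0.2 0.6 0.1]
at t26.2 [ 421.  -134.1    3.5] w85.6 F0 wf [ 1.  -0.9 -1. ]
closed t27.0 [ 420.5 -134.     3. ] w-0.1 F0 wf [-0.1 -0.6  0.2]
lifted t27.8 [ 420.1 -133.9   99.3] w-0.3 F0 wf [ 0.2 -0.  -0. ]
```

View pics/s2.png

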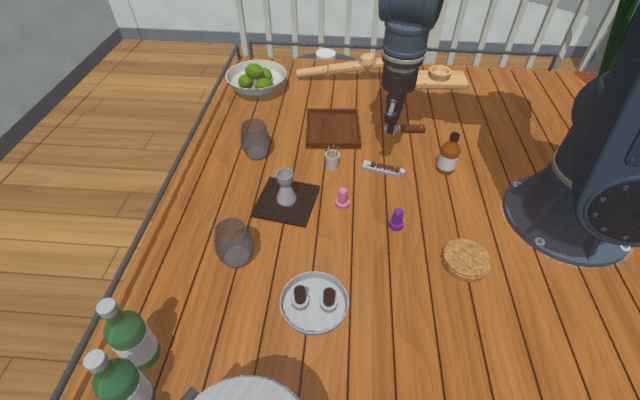

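The gripper closed on nothing: the corkscrew still lies at (383,168). Both stoppers stand in the dish at (300,297) and (329,298). I'll look at where the fingers passed relative to the corkscrew.

```bash
python3 - <<'E'
from h import *
import pickle
s0=pickle.load(open("d0.pkl","rb"))["side"]
print(proj(s0,[[420.5,-134,0],[420.5,-134,14],[420.1,-134,99.3],[474,-149,14],[367,-119,14]]))
a=get_image("side")["img"]; b=s0["img"]
def shot(d): return cv2.resize(d[60:190,340:470,::-1],None,fx=3,fy=3,interpolation=cv2.INTER_CUBIC)
w=get_image("wrist")["img"][:,:,::-1]
pa=np.hstack([shot(b),shot(a)]); w=cv2.resize(w[:,120:520],(200,200))
cv2.imwrite("pics/c2.png",np.vstack([pa,np.hstack([w,np.zeros((200,580,3),np.uint8)])]))
for im in(a,b):
    hs=cv2.cvtColor(im,cv2.COLOR_RGB2HSV); m=((hs[:,:,1]<80)&(hs[:,:,2]>120))[155:180,355:412]; yy,xx=np.nonzero(m); print(xx.mean()+355,yy.mean()+155)
E
```

```text
[[383.68922244 170.46688896]
 [384.32939048 166.48754817]
 [388.68046225 140.45792916]
 [363.98985718 161.68110714]
 [405.18725872 171.41647708]]
382.2234432234432 169.33333333333334
382.1734317343173 169.26937269372695
```

View pics/c2.png

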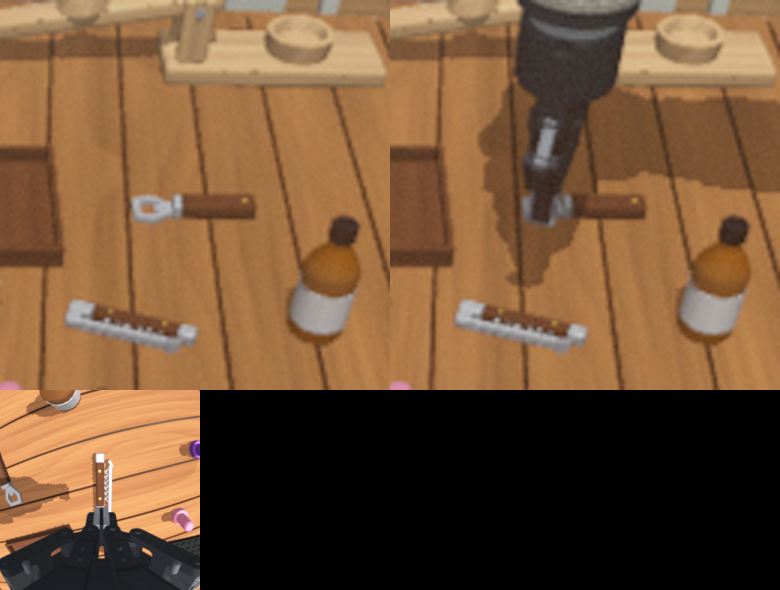

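The aim was right and the corkscrew did not move, so at this opening the fingertips stay about 13 mm behind the TCP and passed above it. I'll go about 9 mm lower, where the open tips are still above the table.

```bash
python3 - <<'E'
from h import *
gripper_open()
line_to([420.5,-134,-6],v=100); info("at"); gripper_close(50); info("closed")
r=read_state()
if r["grip_width"]>15:
    line_to([420.5,-134,100],v=100); info("up")
w=get_image("wrist")["img"][:,:,::-1]; s=get_image("side")["img"][60:190,340:470,::-1]
cv2.imwrite("pics/c3.png",np.hstack([cv2.resize(w[:,120:520],(390,390)),cv2.resize(s,(390,390))]))
E
```

```text
at t29.9 [ 420.9 -134.1   -5.5] w85.6 F0 wf [ 0.4 -0.6 -0.3]
closed t30.7 [ 420.5 -134.    -6. ] w0.3 F0 wf [-0.6  0.3  0.3]
```

View pics/c3.png

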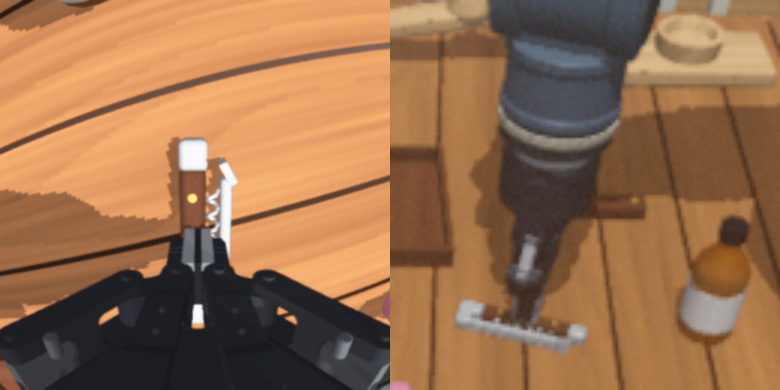

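Even shut, with the TCP reported at -6, the fingers sit above the corkscrew. In the side view the tip is about 6 px (about 20 mm) above the projected TCP. I'll find the true tip with a gentle, force-guarded touch on bare table.

```bash
python3 - <<'E'
from h import *
line_to([420.5,-134,30],v=100); line_to([420,-65,30],v=150); line_to([420,-65,0],v=100)
b=read_state()["wrist_force"][2]; z=0
while z>-24:
    z-=1.5; line_to([420,-65,z],v=30); dwell(.05); f=read_state()["wrist_force"][2]-b
    if abs(f)>3: break
print("contact z",z,f); info()
line_to([420,-65,30],v=100); info()
E
```

```text
contact z -21.0 12.957014081728842
 t36.5 [420.2 -65.  -20.6] w-0.0 F7 wf [-3.3  0.  14.1]
 t37.2 [419.8 -65.   29.6] w-0.1 F0 wf [-1.4  0.5  0. ]
```

The shut tips lie 20 mm short of the reported TCP, so from here I offset z by -20. I'll pick the corkscrew with the tips about 3–5 mm above the table.

```bash
python3 - <<'E'
from h import *
gripper_open()
pick(420.5,-134,-17.5,74.7,50,90)
w=get_image("wrist")["img"][:,:,::-1]; s=get_image("side")["img"][60:190,340:470,::-1]
cv2.imwrite("pics/c4.png",np.hstack([cv2.resize(w[:,120:520],(390,390)),cv2.resize(s,(390,390))]))
E
```

```text
at t39.5 [ 420.8 -134.   -17.1] w85.4 F0 wf [-0.3 -0.2  0.2]
closed t40.1 [ 420.7 -134.   -17.1] w25.6 F49 wf [-2.5  1.9 10.5]
lifted t41.0 [ 420.  -133.9   89.2] w25.7 F49 wf [-1.   1.2 -1.2]
```

View pics/c4.png

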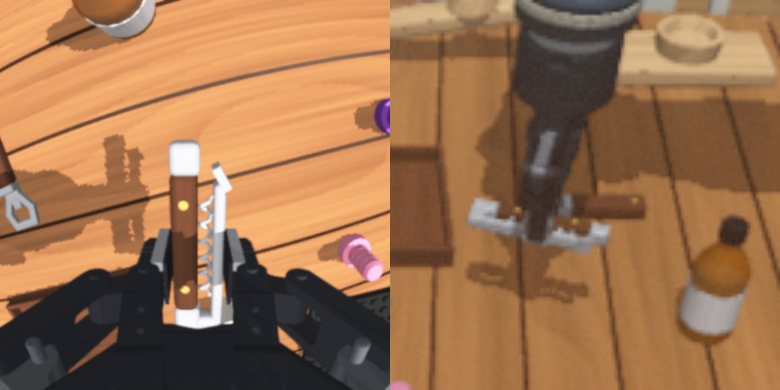

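The corkscrew is held level across the middle. I'll place it in the tray at +27, then pick the opener.

```bash
python3 - <<'E'
from h import *
c=np.array([562.5,-295.7]); u=np.array([np.cos(np.radians(4.2)),np.sin(np.radians(4.2))])
p=c+27*u
place(p[0],p[1],-5,4.2,110); print(np.round(read_state()["q"],2))
pick(350.3,-315,-17,93,50,90)
d=get_image("side"); w=get_image("wrist")["img"][:,:,::-1]; s=d["img"][60:190,290:420,::-1]
cv2.imwrite("pics/c5.png",np.hstack([cv2.resize(w[:,120:520],(390,390)),cv2.resize(s,(390,390))]))
E
```

```text
down t43.9 [ 589.6 -293.8   -4.7] w25.8 F49 wf [-0.3 -0.2 -1.2]
off t45.4 [ 589.  -293.5  109. ] w85.3 F0 wf [-0.2  0.5  1.1]
[-0.46  0.58  0.25  1.24 -0.    1.04]
at t48.0 [ 350.7 -315.3  -16.4] w85.5 F0 wf [ 0.2  0.2 -0.2]
closed t48.6 [ 350.4 -315.1  -16.7] w22.6 F49 wf [-2.2  1.3  7.6]
lifted t49.5 [ 349.9 -314.6   89.2] w23.0 F49 wf [ 0.4  0.4 -1.7]
```

View pics/c5.png

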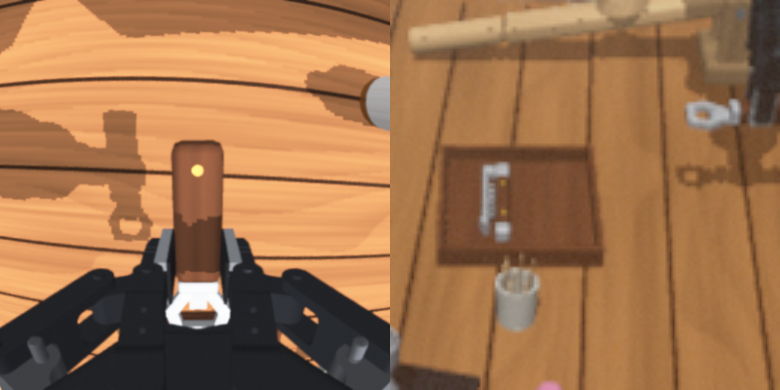

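The corkscrew lies flat in the tray and the opener is held level.

```bash
python3 - <<'E'
from h import *
c=np.array([562.5,-295.7]); a=np.radians(4.2); u=np.array([np.cos(a),np.sin(a)]); v=np.array([-u[1],u[0]])
p=c-28*u+2*v
place(p[0],p[1],-4,4.2,110)
movep([300,-20,200],ori(90)); dwell(.5); info()
d=get_image("top"); s=get_image("side"); 
rs=lambda i,k:cv2.resize(i[:,:,::-1],None,fx=k,fy=k,interpolation=cv2.INTER_CUBIC)
a=rs(d["img"][80:240,170:520],2.2); b=rs(s["img"][95:340,220:380],1)
t2=rs(s["img"][100:160,290:380],4)
o=np.zeros((600,800,3),np.uint8); o[:a.shape[0],:a.shape[1]]=a; o[352:597,:160]=b; o[355:595,200:560]=t2; cv2.imwrite("pics/f.png",o)
E
```

```text
down t53.0 [ 534.6 -295.8   -3.7] w22.9 F49 wf [ 0.5  1.  -0.4]
off t54.5 [ 533.9 -295.5  109.1] w85.7 F0 wf [ 0.4 -0.1 -0.5]
 t56.4 [300.1 -20.  200. ] w85.4 F0 wf [ 0.8 -0.6 -0.4]
```

View pics/f.png

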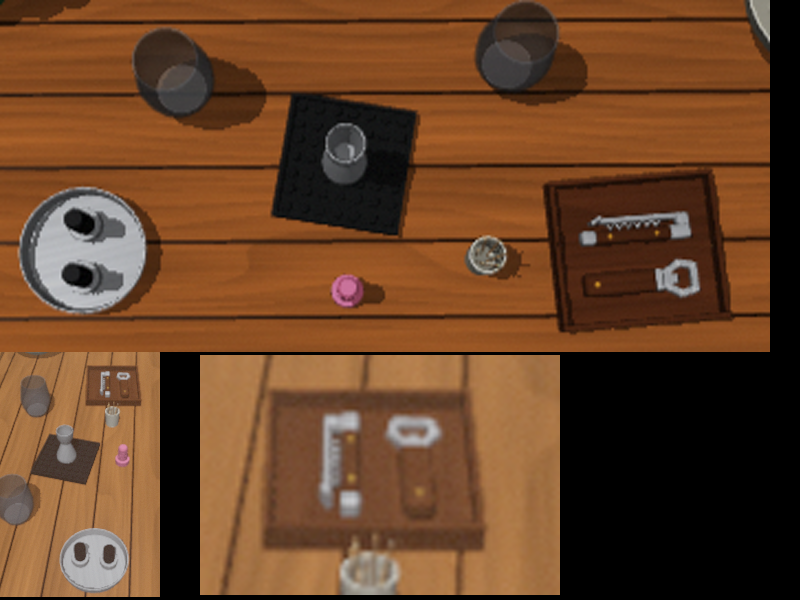

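The final picture shows both tools flat side by side in the tray (crop px (635,228) and (640,280)). Both stoppers stand in the dish at (83,222) and (80,277), and the jigger stands mid-mat at (345,152). The glasses have not moved.

```bash
python3 -c "
from workcell import *
print(sign_off())"
```

```text
the job is handed in; nothing more can be done
None
```

I handed the job in at about 57 s of the 128 s allowed. The last pictures show the corkscrew and opener flat in the tray, both stoppers standing in the dish, the jigger on the mat and the glasses where they were; the hand-in returned no verdict.

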